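Find the rocking corner of the jig plate and press its shim flat

TASK

The four-lugged aluminium jig plate on the bench rocks at one corner. Press down on its corner lugs with the fingertips until you find the one that gives, then press the raised steel shim tab beside that corner fully flat and take the hand away. Leave the other three shims standing, do not lift or shift the plate, and leave the handle, box cutter and glue bottle where they are.

Things in the scene. Friction and masses are not known exactly. Their poses are not given: they have to be found in the camera images.
- jig_plate: loose level aluminium plate, 132 x 84 x 10 mm, a lug 44 mm long at each corner (172 mm over them), 10 mm high nest rails on top, 0.6 kg. Origin: centre of its underside, 26 mm above the bench; y along the lugs, z up. Six locating pins round it stand 1 mm above its top. Of its four feet, alike to see, three are solid and one, any, sinks 3 mm on a spring under 3 N or more and springs back
- jig_base: the dark steel sub-plate under it, fixed to the bench, 200 x 190 x 8 mm. Origin on the bench under the middle of the jig plate; x and y parallel to the jig plate's; it reaches from x = -122 to +78 mm
- lug_1 (a point): centre of the top of one corner lug of the jig plate, straight above its foot, at (-50, +66, 10) mm in the plate's frame; 36 mm above the bench. Press here to try the corner
- lug_2 (a point): centre of the top of one corner lug of the jig plate, straight above its foot, at (-50, -66, 10) mm in the plate's frame; 36 mm above the bench. Press here to try the corner
- lug_3 (a point): centre of the top of one corner lug of the jig plate, straight above its foot, at (+50, +66, 10) mm in the plate's frame; 36 mm above the bench. Press here to try the corner
- lug_4 (a point): centre of the top of one corner lug of the jig plate, straight above its foot, at (+50, -66, 10) mm in the plate's frame; 36 mm above the bench. Press here to try the corner
- shim_a (a joint): tilt in rad of steel rocker shim a: 0 lying flat (end stop), grows as its tab stands up, 0.55 to 0.68 at first. Stiff hinge: pressing its tab takes 5 to 8 N; it stays where it is left. Flat under a solid corner it jacks that lug up 3 mm; under the corner that gives it just takes up the gap. Which of the four corners it stands in differs each time
- tab_a (a point): press point on top of shim a's tab, a steel leaf 24 mm wide, 3 mm thick, its round end 20 mm beyond. Its hinge, along the base's y, is 34 mm from here towards its lug (base +x), 18 mm above the bench. Its lug is the one next to it on the base's +x side, centre 54 mm away when flat. Height above the bench: 20 mm flat, 37 to 41 mm at the start
- shim_b (a joint): tilt in rad of steel rocker shim b: 0 lying flat (end stop), grows as its tab stands up, 0.55 to 0.68 at first. Stiff hinge: pressing its tab takes 5 to 8 N; it stays where it is left. Flat under a solid corner it jacks that lug up 3 mm; under the corner that gives it just takes up the gap. Which of the four corners it stands in differs each time
- tab_b (a point): press point on top of shim b's tab, a steel leaf 24 mm wide, 3 mm thick, its round end 20 mm beyond. Its hinge, along the base's y, is 34 mm from here towards its lug (base +x), 18 mm above the bench. Its lug is the one next to it on the base's +x side, centre 54 mm away when flat. Height above the bench: 20 mm flat, 37 to 41 mm at the start
- shim_c (a joint): tilt in rad of steel rocker shim c: 0 lying flat (end stop), grows as its tab stands up, 0.55 to 0.68 at first. Stiff hinge: pressing its tab takes 5 to 8 N; it stays where it is left. Flat under a solid corner it jacks that lug up 3 mm; under the corner that gives it just takes up the gap. Which of the four corners it stands in differs each time
- tab_c (a point): press point on top of shim c's tab, a steel leaf 24 mm wide, 3 mm thick, its round end 20 mm beyond. Its hinge, along the base's y, is 34 mm from here towards its lug (base +x), 18 mm above the bench. Its lug is the one next to it on the base's +x side, centre 54 mm away when flat. Height above the bench: 20 mm flat, 37 to 41 mm at the start
- shim_d (a joint): tilt in rad of steel rocker shim d: 0 lying flat (end stop), grows as its tab stands up, 0.55 to 0.68 at first. Stiff hinge: pressing its tab takes 5 to 8 N; it stays where it is left. Flat under a solid corner it jacks that lug up 3 mm; under the corner that gives it just takes up the gap. Which of the four corners it stands in differs each time
- tab_d (a point): press point on top of shim d's tab, a steel leaf 24 mm wide, 3 mm thick, its round end 20 mm beyond. Its hinge, along the base's y, is 34 mm from here towards its lug (base +x), 18 mm above the bench. Its lug is the one next to it on the base's +x side, centre 54 mm away when flat. Height above the bench: 20 mm flat, 37 to 41 mm at the start
- handle: bystander: loose teal plastic tool handle lying on the bench, 170 x 31 x 23 mm
- cutter: bystander: orange box cutter lying on the bench, 158 x 21 x 17 mm
- glue_bottle: bystander: white glue bottle with a red nozzle standing on the bench, 42 mm across, 121 mm tall
Not all that is in view belongs to the job. There is more than one size of the jig_plate; the job needs the larger.

How it is judged (in metres and radians):
On the way, in this order (a step that is already met when the one before it is completed fails the run):
1. the corner that rocks has been pressed down by the fingers (its lug sinks more than 1.5 mm) (contact force between the fingers and jig_plate above 0.5 N and z of any of lug_1, lug_2, lug_3, lug_4 in the frame of jig_base below 0.0345 m), for 0.05 s.
2. the shim of that corner has been pressed flat by the fingers, all lugs level (within 1.5 mm) (((value of joint shim_a below 0.06 rad and contact force between the fingers and shim_a above 0.5 N) or (value of joint shim_b below 0.06 rad and contact force between the fingers and shim_b above 0.5 N) or (value of joint shim_c below 0.06 rad and contact force between the fingers and shim_c above 0.5 N) or (value of joint shim_d below 0.06 rad and contact force between the fingers and shim_d above 0.5 N)) and z of lug_1 in the frame of jig_base between 0.0345 and 0.0375 m and z of lug_2 in the frame of jig_base between 0.0345 and 0.0375 m and z of lug_3 in the frame of jig_base between 0.0345 and 0.0375 m and z of lug_4 in the frame of jig_base between 0.0345 and 0.0375 m), for 0.05 s.
At the end, for the whole second after the job is handed in: only the shim of the corner that rocked lies flat (under 0.1 rad), the others stand (over 0.4 rad); the plate is at rest, level, every lug within 1.5 mm of its first height (a wrong shim jacks its lug up 3 mm), within 6 mm of its place; the bystanders within 20 mm of theirs (((value of joint shim_a below 0.1 rad and value of joint each of shim_b, shim_c, shim_d above 0.4 rad) or (value of joint each of shim_a, shim_c, shim_d above 0.4 rad and value of joint shim_b below 0.1 rad) or (value of joint each of shim_a, shim_b, shim_d above 0.4 rad and value of joint shim_c below 0.1 rad) or (value of joint each of shim_a, shim_b, shim_c above 0.4 rad and value of joint shim_d below 0.1 rad)) and z of lug_1 in the frame of jig_base between 0.0345 and 0.0375 m and z of lug_2 in the frame of jig_base between 0.0345 and 0.0375 m and z of lug_3 in the frame of jig_base between 0.0345 and 0.0375 m and z of lug_4 in the frame of jig_base between 0.0345 and 0.0375 m and angle between jig_plate's own z axis and vertical below 0.015 rad and linear speed of jig_plate below 0.01 m/s and z of jig_plate in the frame of jig_base between 0.0245 and 0.0275 m and distance of jig_plate from where it was at the start of the episode below 0.006 m and distance of each of handle, cutter, glue_bottle from where it was at the start of the episode below 0.02 m); the robot touches nothing.
It fails at once if more than one shim is pressed down (under 0.4 rad) (value of joint each of shim_a, shim_b below 0.4 rad or value of joint each of shim_a, shim_c below 0.4 rad or value of joint each of shim_a, shim_d below 0.4 rad or value of joint each of shim_b, shim_c below 0.4 rad or value of joint each of shim_b, shim_d below 0.4 rad or value of joint each of shim_c, shim_d below 0.4 rad).
It fails at once if the plate is lifted more than 6 mm or shifted more than 8 mm (z of jig_plate in the frame of jig_base above 0.032 m or distance of jig_plate from where it was at the start of the episode above 0.008 m).
It fails at once if the handle, box cutter or glue bottle is shifted more than 20 mm (distance of any of handle, cutter, glue_bottle from where it was at the start of the episode above 0.02 m).
It also fails if it takes over 69 s, if anything falls off the work surface, if the arm or the gripper's body presses on something with over 40 N, if the wrist force passes 120 N, or if a joint passes its speed limit or range.

ROBOT

A 6-joint arm with a two-finger parallel gripper is mounted at the origin on a cart in front of the work surface, level with it; the furniture and walls round the work are solid. World frame = base frame: x ahead of the robot, y to its left, z up, the work surface at z = 0. Lengths are in mm, angles in rad, forces in N, time in s.
With the tool pointing down it reaches from about 425 to 1125 mm from the base axis. Payload 14.9 kg.
Tool frame: the origin (TCP) lies at the very end of the fingers, on their centre line; the grasp point (between the pads) lies 19 mm behind it; z points along the fingers, x is the direction in which the jaws open and shut, and the axes are right-handed (so a half turn about z gives the same grasp; the last joint's range is limited). The gripper opens to 91 mm and grips with 3 to 60 N. Pads are 32 mm wide; open, the fingers measure 118 mm over their backs; the gripper's body (76 mm by 178 mm) begins 60 mm behind the grasp point.
Start: joints at [1.077, 0.379, 1.734, -0, 1.028, -0.033], TCP at [311.274, 626.998, 213.932] pointing down, gripper open.
Joint ranges: [-2.77, 2.77], [-0.74, 2.19], [0, 2.66], [-1.06, 4.2], [0.31, 2.87], [-3.08, 3.08]. Speed limits (rad/s): [1.89, 1.89, 2.39, 3.14, 3.14, 3.14].

INTERFACE

Orientations are given as a rotation vector (axis times angle).
In Python, from plant import robot gives the robot as it stands.
- The arm moves only by the tool arm_command, never from a script. Its argument "targets" is a list of rows, each an object with "dp": the shift along the tool's x, y, z in mm, a list of three; "yaw": the turn about the tool's z in rad. In form: [{"dp": [dx, dy, dz], "yaw": yaw}, ...]. A call has 1 to 10 rows; each row is the pose to reach, as a shift and turn from the pose commanded when the call began, along the tool's axes at that moment; what a row does not reach only later rows make up. A row lasts 1/10 s, in which the tool goes at most 50 mm and 8.59 degrees, less where a joint would pass 70% of its speed; a pose out of reach is approached as far as the arm can. A call with a gripper value outside its range is refused whole. "claw" is the opening, from 0 (shut) to 1 (fully open), set as the call begins (left out, the last holds). The fingers move at their own pace and stop on an object; "grip_force" is the grip in N (left out, the last holds). Time passes only in rows, so rows that repeat a pose let the fingers close. It gives the time, the measured TCP pose, the force and the opening at its end, in the units of the state.
- robot.state(): the state, without advancing time (a new reading comes with each control period).
- robot.snapshot(name): name is "side" or "top" or "wrist"; returns the picture (480x640x3 uint8, red, green, blue); there is no depth.
- robot.calibration(name): a dict with "mtx" (3x3 intrinsics, pixels), "rvec" (rotation vector, rad) and "tvec" (3), from world to camera coordinates, as OpenCV has them. Camera axes: x right, y down, z forward; pixel columns grow to the right and rows downward; lengths in mm; the calibration is good to about 2 mm. A picture is of the moment at which its call begins: read the wrist's pose just before it. calibration takes no time and is no camera call; for the wrist camera it gives the pose at the moment of the call.
- robot.job_done(): hands the job in, once; it reports no verdict.
The state is a dict: "time_s": time; "joint_positions": joint angles; "dq": joint speeds; "joint_torque": joint torques, N m; "tcp_pos": TCP position; "tcp_rot": TCP orientation; "ft_force": force on the tool from outside, world axes, zero at the start; "wrist_torque": the same for the moment, N m; "opening": finger opening in mm.
Only numpy, scipy, OpenCV 4.12 (cv2) and the standard library are available. Lean on these libraries where they do the work, as an engineer would, in place of code of your own. Each camera call takes 0.05 s, during which the arm holds its last target.

## Working session

There is one attempt and no reset: what is moved stays moved. The work goes in short steps, Python scripts to look and compute and a tool call to move; the robot and the scene stay as the last step left them, time stands still between calls to the robot, and variables do not carry over. Pictures are saved under pics/ and viewed, and the job is handed in when it is done.

Besides the shell and the picture viewer there is one more tool, called after "Emit:" as name(argument=value, ...), one argument or row to a line, values as JSON. arm_command: Moves the arm, as the interface text tells. Its arguments: {"type":"object","properties":{"targets":{"type":"array"},"claw":{"type":"number"},"grip_force":{"type":"number"}},"required":["targets"]}

```bash
ls; mkdir -p pics; python3 - <<'E'
from plant import robot
import cv2
for n in ("top","side"):
    im=robot.snapshot(n); cv2.imwrite(f"pics/{n}0.png",im[:,:,::-1])
s=robot.state(); print(s)
for n in ("top","side"): print(robot.calibration(n))
E
```

```text
pics
{'time_s': 0.1, 'joint_positions': array([ 1.07667838e+00,  3.79326866e-01,  1.73474772e+00,  4.78891223e-05,
        1.02851102e+00, -3.33017357e-02]), 'dq': array([ 0.00100705, -0.0008173 , -0.00168518,  0.00084864, -0.0008723 ,
        0.00055254]), 'joint_torque': array([-1.62001474e-03, -7.65045047e+01, -4.35290909e+01,  6.51517790e-02,
        3.97984637e-02,  4.73177056e-05]), 'tcp_pos': array([311.09547736, 626.65733585, 213.36175626]), 'tcp_rot': array([ 2.66968730e+00,  1.65513947e+00, -1.38414137e-03]), 'ft_force': array([ 0.16541034, -0.05710243,  0.09104674]), 'wrist_torque': array([-0.02407611,  0.06363953, -0.00313374]), 'opening': 91.17177714326196}
{'mtx': array([[526.0244114 ,   0.        , 314.87223052],
       [  0.        , 526.0244114 , 229.43188226],
       [  0.        ,   0.        ,   1.        ]]), 'rvec': array([ 2.10634634, -2.16115004,  0.20402815]), 'tvec': array([226.02619228, 540.24336814, 793.54348171])}
{'mtx': array([[516.64142833,   0.        , 327.04932573],
       [  0.        , 516.64142833, 229.83940286],
       [  0.        ,   0.        ,   1.        ]]), 'rvec': array([ 1.94069421, -0.45361912,  0.28727741]), 'tvec': array([-407.71615368,  239.85245743,  633.95185549])}
```

View pics/top0.png

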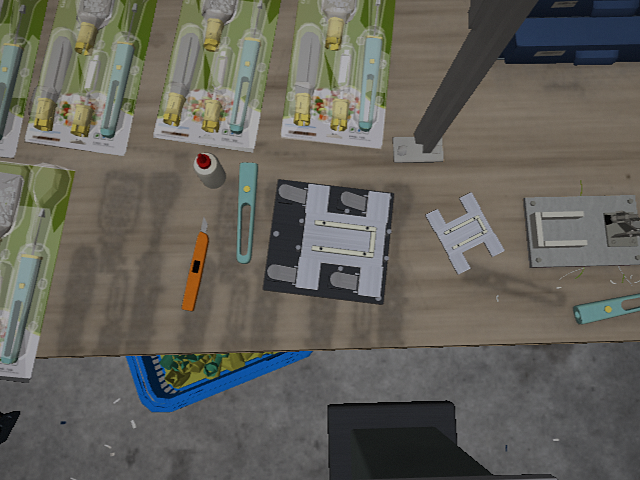

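View pics/side0.png

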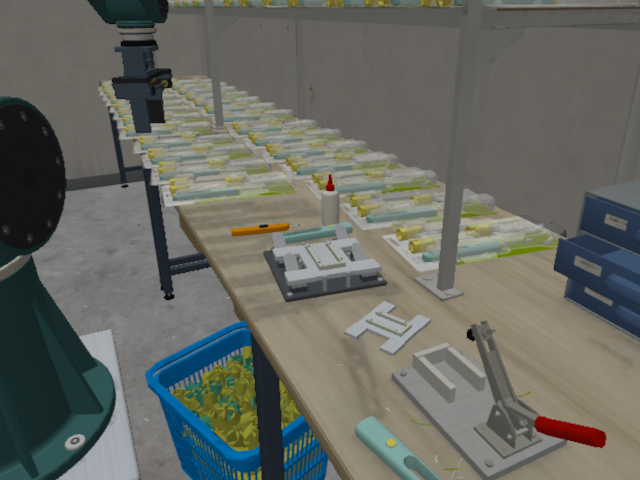

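Candidates for the plate: a large H-plate at about (345,243) on a dark sub-plate with four tabs, and a small H-plate at about (465,232) lying on bare bench. The large one with base and shims fits. I'll confirm it in a crop.

```bash
python3 - <<'E'
import cv2
im=cv2.imread("pics/top0.png"); cv2.imwrite("pics/crop0.png",cv2.resize(im[165:315,250:410],None,fx=5,fy=5*0.8 and 5,interpolation=cv2.INTER_CUBIC)[:750][:,:800][::1] if 0 else cv2.resize(im[170:315,250:410],None,fx=4,fy=4,interpolation=cv2.INTER_CUBIC))
E
```

```text
(no output)
```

View pics/crop0.png

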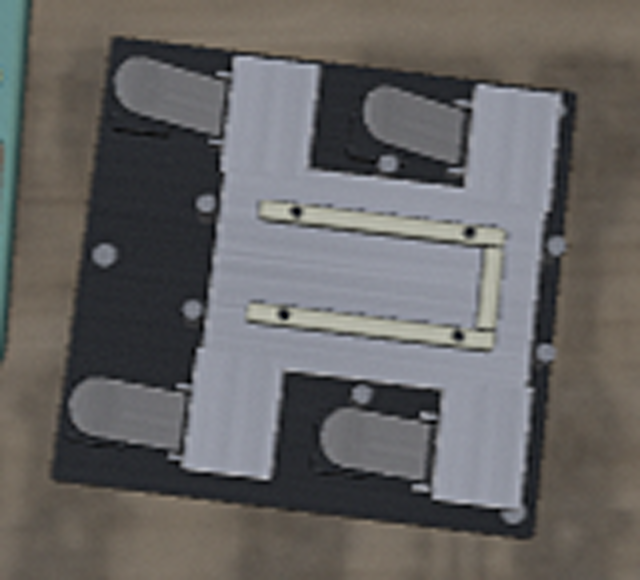

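Confirmed: the large plate has its base, pins and four tabs. I'll fit the base pose from the corners.

```bash
cat > h.py <<'E'
import numpy as np, cv2
from plant import robot
from scipy.optimize import least_squares
from scipy.spatial.transform import Rotation as R
P=np.array([[-122,95,8],[78,95,8],[78,-95,8],[-122,-95,8],[-66,86,36],[66,86,36],[66,-86,36],[-66,-86,36]],float)
def proj(n,X):
    c=robot.calibration(n); return cv2.projectPoints(np.asarray(X,float),c['rvec'],c['tvec'],c['mtx'],None)[0][:,0]
def w(pose,X):
    X=np.atleast_2d(np.asarray(X,float)); c,s=np.cos(pose[2]),np.sin(pose[2])
    return np.c_[X[:,:2]@np.array([[c,s],[-s,c]])+pose[:2],X[:,2]]
LUG={1:(-50,66,36),2:(-50,-66,36),3:(50,66,36),4:(50,-66,36)}
def tool(pw):  # world point -> shift in tool axes from measured tcp
    s=robot.state(); return R.from_rotvec(s['tcp_rot']).inv().apply(np.asarray(pw)-s['tcp_pos'])
E
python3 - <<'E'
from h import *
px=np.array([[113,38],[577,92],[535,538],[52,480],[234,56],[562,94],[521,510],[183,468]])/4+[250,170]-.375
r=least_squares(lambda p:(proj("top",w(p,P))-px).ravel(),[600,0,-1.6])
print(r.x,r.fun.round(1))
for k in LUG: print(k,w(r.x,LUG[k]))
c=robot.calibration("top"); Rm=cv2.Rodrigues(c['rvec'])[0]
H=np.c_[Rm[:,0],Rm[:,1],c['tvec']]
for nm,u,v in (("bottle",203,160),("handle",246,164),("handle",243,262),("cutter",205,220),("cutter",187,310)):
    q=np.linalg.inv(c['mtx']@H)@[u,v,1];print(nm,q[:2]/q[2])
s=robot.state();print(R.from_rotvec(s['tcp_rot']).as_matrix().round(3),robot.calibration("wrist"))
E
```

```text
[530.73780775 166.02404492  -1.71607445] [-0.5 -0.6  0.4 -0.2  0.2  0.4 -0.5  0.3  1.3 -0.4 -1.  -0.5 -0.8  0.2
  1.   0.7]
1 [[603.28092413 205.94266545  36.        ]]
2 [[472.67145426 225.05199248  36.        ]]
3 [[588.80416123 106.99609736  36.        ]]
4 [[458.19469136 126.1054244   36.        ]]
bottle [680.86009983 401.20060589]
handle [671.94775184 327.11561706]
handle [502.12295047 332.6940506 ]
cutter [575.1330136  396.66495626]
cutter [425.34291442 424.55175713]
[[ 0.445  0.896 -0.001]
 [ 0.896 -0.445 -0.001]
 [-0.001 -0.    -1.   ]] {'mtx': array([[415.82670024,   0.        , 314.15685273],
       [  0.        , 415.82670024, 240.08556096],
       [  0.        ,   0.        ,   1.        ]]), 'rvec': array([-2.48443026, -1.54208879, -0.1894174 ]), 'tvec': array([-698.95696758,  -26.95193005,  389.06028802])}
```

```bash
python3 - <<'E'
from h import *
pose=[530.74,166.02,-1.716]
print(tool(w(pose,(-50,-66,90))[0]))
s=robot.state();a=R.from_rotvec(s['tcp_rot']).as_matrix()[:,0];ang=np.arctan2(a[1],a[0]);print(ang, "yaw",-(pose[2]+np.pi-ang))
# pins & tabs px -> base frame
c=robot.calibration("top"); Rm=cv2.Rodrigues(c['rvec'])[0];C=-Rm.T@c['tvec']
def at(u,v,z):
    d=Rm.T@np.linalg.inv(c['mtx'])@[u,v,1]; return C+d*(z-C[2])/d[2]
for nm,u,v,z in (("pin",388,163,37),("pin",362,393,37),("tab end",128,80,48),("tabend",372,108,48),("tabend",82,402,48),("tabend",328,436,48)):
    X=at(u/4+249.6,v/4+169.6,z)[:2]-pose[:2]; print(nm,R.from_euler('z',-pose[2]).apply([*X,0])[:2])
print("post",at(418,150,0),at(440,155,0))
E
```

```text
[-287.74242328  323.3255664   123.62304314]
1.1099554186091032 yaw -0.31563723498068996
pin [-0.29096344 47.70385792]
pin [ -0.48784849 -46.95146155]
tab end [-108.92307878   66.67447207]
tabend [-9.65975334 67.03702297]
tabend [-109.9832643  -64.8661013]
tabend [-12.38854386 -66.60680679]
post [690.28047172  28.23765263   0.        ] [680.33109572  -9.50698871   0.        ]
```

Emit:
arm_command(
  targets=[
    {"dp":[-30,33,0],"yaw":-0.08},
    {"dp":[-65,73,0],"yaw":-0.16},
    {"dp":[-100,113,0],"yaw":-0.24},
    {"dp":[-135,152,0],"yaw":-0.316},
    {"dp":[-170,191,0],"yaw":-0.316},
    {"dp":[-205,230,0],"yaw":-0.316},
    {"dp":[-240,270,0],"yaw":-0.316},
    {"dp":[-270,303,0],"yaw":-0.316},
    {"dp":[-287.7,323.3,40],"yaw":-0.316},
    {"dp":[-287.7,323.3,90],"yaw":-0.316},
  ],
  claw=0,
)

```text
time_s: 1.1
tcp_pos: [475.6, 223.6, 129.1]
tcp_rot: [2.378, 2.05, 0.008]
ft_force: [0.6, 0.7, -1.4]
opening: 14.4
```

Emit:
arm_command(
  targets=[
    {"dp":[0,0,20],"yaw":0},
    {"dp":[0,0,33],"yaw":0},
    {"dp":[0,0,33],"yaw":0},
    {"dp":[0,0,33],"yaw":0},
    {"dp":[0,0,33],"yaw":0},
  ],
)

```text
time_s: 1.6
tcp_pos: [473.6, 226.4, 96.2]
tcp_rot: [2.375, 2.055, 0.003]
ft_force: [-0.4, -0.5, 0.3]
opening: 0.4
```

```bash
python3 - <<'E'
from h import *
im=robot.snapshot("top"); cv2.imwrite("pics/c1.png",cv2.resize(im[130:330,220:440],None,fx=3,fy=3)[:,:,::-1])
im=robot.snapshot("side"); cv2.imwrite("pics/s1.png",cv2.resize(im[150:320,230:430],None,fx=3.5,fy=3.5)[:,:,::-1])
pose=[530.74,166.02,-1.716]
s=robot.state();print(s['tcp_pos'],s['ft_force'],s['opening']);print(tool(w(pose,(-50,-66,36))[0]))
a=R.from_rotvec(s['tcp_rot']).as_matrix();print(a.round(3))
E
```

```text
[473.42230907 226.26575931  96.01348067] [0.65292062 0.5080895  0.35858127] 0.4170645372700276
[-1.37515021 -0.66587913 60.0112001 ]
[[ 0.144  0.99   0.002]
 [ 0.99  -0.144  0.001]
 [ 0.001  0.002 -1.   ]]
```

View pics/c1.png

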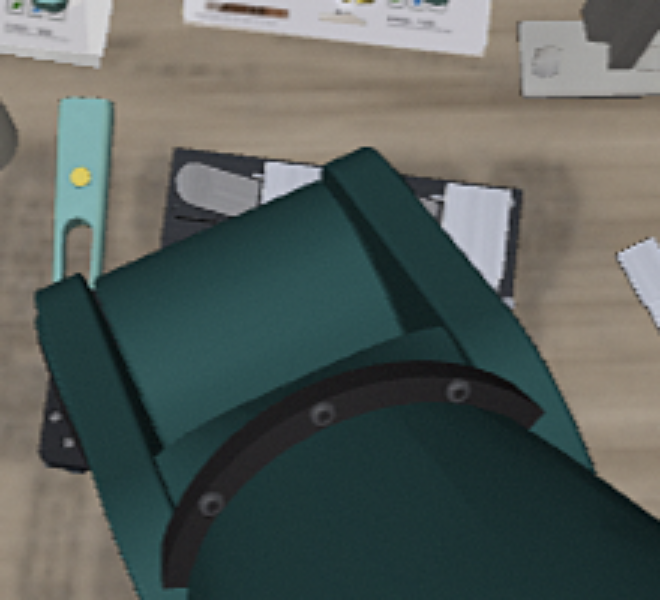

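View pics/s1.png

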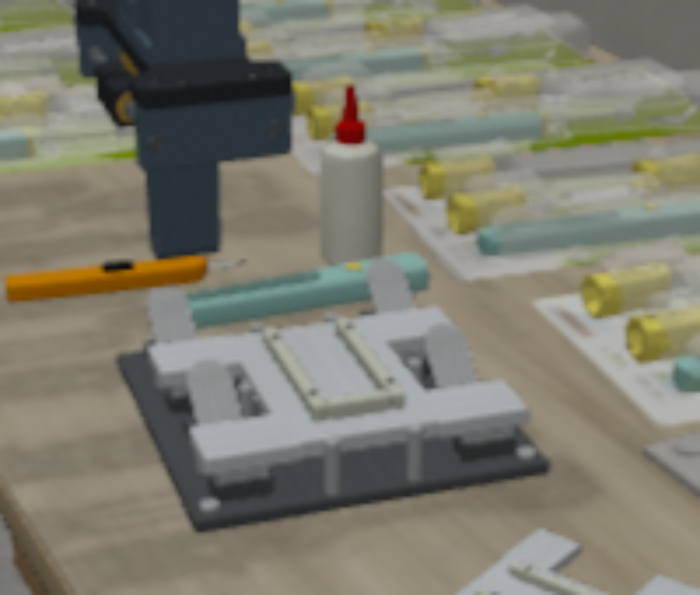

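The top view is blocked by the arm. The side view shows the closed fingers (about (183,210) in the crop) above the far-left lug, with all four tabs up. Descending to lug 2.

Emit:
arm_command(
  targets=[
    {"dp":[-1.4,-0.7,25],"yaw":0},
    {"dp":[-1.4,-0.7,50],"yaw":0},
    {"dp":[-1.4,-0.7,56],"yaw":0},
    {"dp":[-1.4,-0.7,56],"yaw":0},
    {"dp":[-1.4,-0.7,56],"yaw":0},
  ],
)

```text
time_s: 2.2
tcp_pos: [472.5, 224.8, 39.9]
tcp_rot: [2.376, 2.055, 0.002]
ft_force: [-0.5, 0.8, 0.1]
opening: 0.2
```

Emit:
arm_command(
  targets=[
    {"dp":[0,0,1],"yaw":0},
    {"dp":[0,0,2],"yaw":0},
    {"dp":[0,0,3],"yaw":0},
    {"dp":[0,0,3],"yaw":0},
  ],
)

```text
time_s: 2.6
tcp_pos: [472.2, 224.6, 36.1]
tcp_rot: [2.376, 2.055, 0.001]
ft_force: [-0.1, -0.2, 1.8]
opening: 0.5
```

Emit:
arm_command(
  targets=[
    {"dp":[0,0,0.5],"yaw":0},
    {"dp":[0,0,1],"yaw":0},
    {"dp":[0,0,1],"yaw":0},
  ],
)

```text
time_s: 2.9
tcp_pos: [472.1, 224.7, 35.0]
tcp_rot: [2.376, 2.055, 0.001]
ft_force: [-0.5, 2.7, 3.6]
opening: 0.3
```

Emit:
arm_command(
  targets=[
    {"dp":[0,0,0.5],"yaw":0},
    {"dp":[0,0,1],"yaw":0},
    {"dp":[0,0,1],"yaw":0},
  ],
)

```text
time_s: 3.2
tcp_pos: [472.0, 224.6, 33.9]
tcp_rot: [2.376, 2.055, 0.0]
ft_force: [0.0, 3.1, 3.9]
opening: 0.3
```

Emit:
arm_command(
  targets=[
    {"dp":[0,0,0.5],"yaw":0},
    {"dp":[0,0,1],"yaw":0},
    {"dp":[0,0,1],"yaw":0},
  ],
)

```text
time_s: 3.5
tcp_pos: [472.1, 224.7, 33.4]
tcp_rot: [-2.376, -2.055, -0.0]
ft_force: [-4.4, 4.0, 15.2]
opening: 0.5
```

```bash
python3 - <<'E'
from h import *
im=robot.snapshot("side"); cv2.imwrite("pics/s2.png",cv2.resize(im[150:320,230:430],None,fx=3.5,fy=3.5)[:,:,::-1])
for i in range(3): 
  s=robot.state();print(s['tcp_pos'],s['ft_force'],s['wrist_torque']); robot.snapshot("side")
E
```

```text
[472.14537623 224.70922487  33.38120908] [-4.23309852  3.5065814  15.26028271] [0.56563903 0.61494703 0.02485528]
[472.13067593 224.70044832  33.36848014] [-4.85336117  2.85067063 14.82548923] [0.54277096 0.55096065 0.04594261]
[472.12959085 224.69248339  33.36047608] [-3.42938927  2.77584152 15.00947337] [ 0.57810319  0.58175241 -0.03547125]
```

View pics/s2.png

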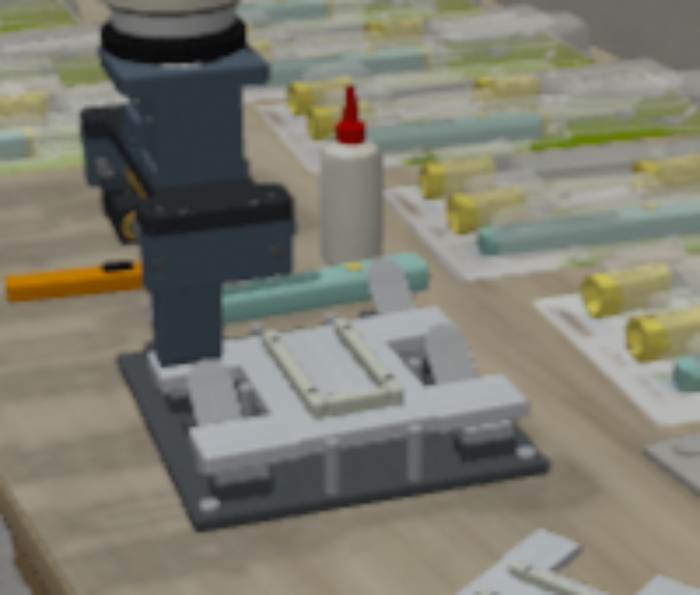

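Lug 2 gave from about 36 to 33.4 mm at 3–4 N and then stopped hard at 15 N, which is the rocking corner. For contrast I'll press lug 1 the same way.

Emit:
arm_command(
  targets=[
    {"dp":[0,0,-10],"yaw":0},
    {"dp":[0,0,-35],"yaw":0},
    {"dp":[0,45,-35],"yaw":0},
    {"dp":[0,90,-35],"yaw":0},
    {"dp":[0,132,-35],"yaw":0},
    {"dp":[0,132,-35],"yaw":0},
    {"dp":[0,132,-8],"yaw":0},
    {"dp":[0,132,-7],"yaw":0},
    {"dp":[0,132,-7],"yaw":0},
    {"dp":[0,132,-7],"yaw":0},
  ],
)

```text
time_s: 4.7
tcp_pos: [602.4, 205.6, 40.7]
tcp_rot: [2.376, 2.055, 0.0]
ft_force: [0.3, 0.4, 0.4]
opening: 0.4
```

Emit:
arm_command(
  targets=[
    {"dp":[0,0,1],"yaw":0},
    {"dp":[0,0,2],"yaw":0},
    {"dp":[0,0,3],"yaw":0},
    {"dp":[0,0,3],"yaw":0},
  ],
)

```text
time_s: 5.1
tcp_pos: [602.5, 205.5, 36.9]
tcp_rot: [2.376, 2.055, 0.0]
ft_force: [0.3, -0.1, 0.7]
opening: 0.3
```

Emit:
arm_command(
  targets=[
    {"dp":[0,0,0.5],"yaw":0},
    {"dp":[0,0,1],"yaw":0},
    {"dp":[0,0,1],"yaw":0},
  ],
)

```text
time_s: 5.4
tcp_pos: [602.6, 205.5, 36.2]
tcp_rot: [-2.376, -2.055, 0.0]
ft_force: [-3.1, -0.1, 7.5]
opening: 0.5
```

Lug 1 is solid: 7.5 N at 36.2 mm with no give. The shim to press is the one at lug 2, with its tab at base (-104,-66).

Emit:
arm_command(
  targets=[
    {"dp":[0,0,-10],"yaw":0},
    {"dp":[0,0,-45],"yaw":0},
    {"dp":[15,-40,-45],"yaw":0},
    {"dp":[35,-85,-45],"yaw":0},
    {"dp":[54,-132,-45],"yaw":0},
    {"dp":[54,-132,-45],"yaw":0},
    {"dp":[54,-132,-25],"yaw":0},
    {"dp":[54,-132,-25],"yaw":0},
  ],
)

```text
time_s: 6.2
tcp_pos: [478.9, 277.6, 59.9]
tcp_rot: [-2.375, -2.055, 0.003]
ft_force: [0.8, 0.4, 0.2]
opening: 0.1
```

```bash
python3 - <<'E'
from h import *
pose=[530.74,166.02,-1.716]
print(tool(w(pose,(-104,-66,20))[0]),robot.state()['tcp_pos'])
im=robot.snapshot("side"); cv2.imwrite("pics/s3.png",cv2.resize(im[150:320,230:430],None,fx=3.5,fy=3.5)[:,:,::-1])
im=robot.snapshot("wrist"); cv2.imwrite("pics/w3.png",im[:,:,::-1])
E
```

```text
[ 1.08408261  1.47404243 39.93956501] [478.93249651 277.64995416  59.94286413]
```

View pics/s3.png

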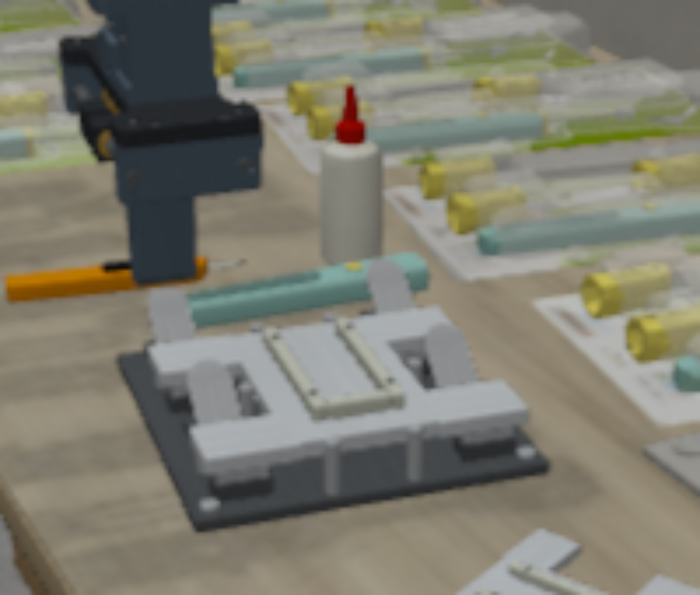

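View pics/w3.png

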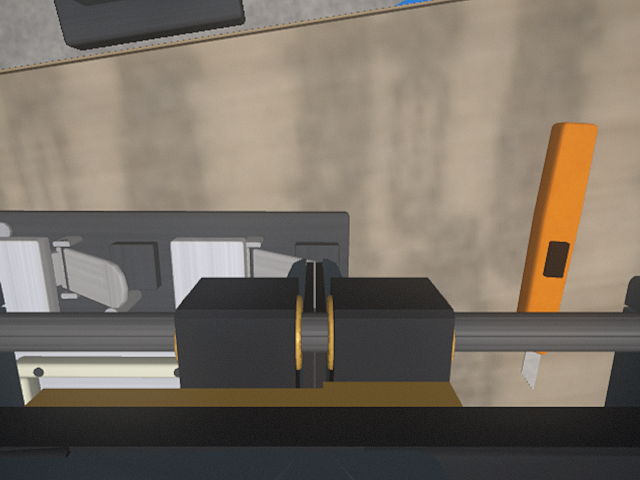

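The wrist view shows the fingertips (about (315,265)) directly over lug 2's tab, with all tabs still up in the side view. Pressing.

Emit:
arm_command(
  targets=[
    {"dp":[1,1.5,8],"yaw":0},
    {"dp":[1,1.5,14],"yaw":0},
    {"dp":[1,1.5,18],"yaw":0},
    {"dp":[1,1.5,22],"yaw":0},
    {"dp":[1,1.5,26],"yaw":0},
    {"dp":[1,1.5,30],"yaw":0},
    {"dp":[1,1.5,34],"yaw":0},
    {"dp":[1,1.5,37],"yaw":0},
    {"dp":[1,1.5,37],"yaw":0},
  ],
)

```text
time_s: 7.2
tcp_pos: [482.0, 279.1, 23.8]
tcp_rot: [2.376, 2.055, 0.002]
ft_force: [0.9, 0.7, 0.8]
opening: 0.6
```

Emit:
arm_command(
  targets=[
    {"dp":[0,0,1],"yaw":0},
    {"dp":[0,0,2],"yaw":0},
    {"dp":[0,0,2],"yaw":0},
  ],
)

```text
time_s: 7.5
tcp_pos: [481.9, 279.1, 22.1]
tcp_rot: [2.376, 2.055, 0.002]
ft_force: [0.3, 2.2, 3.7]
opening: 0.4
```

Emit:
arm_command(
  targets=[
    {"dp":[0,0,0.5],"yaw":0},
    {"dp":[0,0,1],"yaw":0},
    {"dp":[0,0,1],"yaw":0},
  ],
)

```text
time_s: 7.8
tcp_pos: [481.9, 279.1, 21.1]
tcp_rot: [2.376, 2.055, 0.002]
ft_force: [1.8, 3.0, 5.2]
opening: 0.5
```

Emit:
arm_command(
  targets=[
    {"dp":[0,0,0.5],"yaw":0},
    {"dp":[0,0,1],"yaw":0},
    {"dp":[0,0,1],"yaw":0},
  ],
)

```text
time_s: 8.1
tcp_pos: [482.0, 279.2, 20.2]
tcp_rot: [2.376, 2.055, 0.002]
ft_force: [1.2, 3.8, 5.5]
opening: 0.1
```

Emit:
arm_command(
  targets=[
    {"dp":[0,0,0.5],"yaw":0},
    {"dp":[0,0,1],"yaw":0},
    {"dp":[0,0,1],"yaw":0},
  ],
)

```text
time_s: 8.4
tcp_pos: [482.0, 279.2, 19.5]
tcp_rot: [2.376, 2.055, 0.002]
ft_force: [-0.7, 3.8, 10.6]
opening: 0.5
```

Emit:
arm_command(
  targets=[
    {"dp":[0,0,0.5],"yaw":0},
    {"dp":[0,0,1],"yaw":0},
    {"dp":[0,0,1],"yaw":0},
    {"dp":[0,0,1],"yaw":0},
  ],
)

```text
time_s: 8.8
tcp_pos: [482.2, 279.2, 19.1]
tcp_rot: [2.376, 2.055, 0.002]
ft_force: [-4.4, 1.1, 23.8]
opening: 0.3
```

```bash
python3 - <<'E'
from h import *
s=robot.state();print(s['tcp_pos'],s['ft_force'])
im=robot.snapshot("side"); cv2.imwrite("pics/s4.png",cv2.resize(im[150:320,230:430],None,fx=3.5,fy=3.5)[:,:,::-1])
E
```

```text
[482.15531014 279.18456258  19.08017208] [-4.35120258  1.10515257 23.83764644]
```

View pics/s4.png

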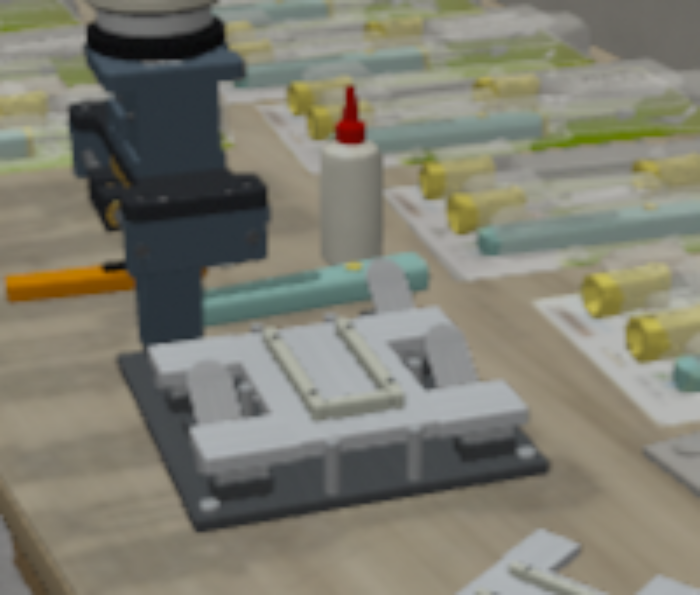

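The fingers are seated on the tab at the hard stop (24 N, 19.1 mm). Retreating up and back along the way I came.

Emit:
arm_command(
  targets=[
    {"dp":[0,0,-10],"yaw":0},
    {"dp":[0,0,-50],"yaw":0},
    {"dp":[0,0,-100],"yaw":0},
    {"dp":[0,0,-150],"yaw":0},
    {"dp":[0,0,-190],"yaw":0},
    {"dp":[40,-10,-190],"yaw":0},
    {"dp":[85,-20,-190],"yaw":0},
    {"dp":[130,-30,-190],"yaw":0},
    {"dp":[175,-40,-190],"yaw":0},
    {"dp":[220,-50,-190],"yaw":0},
  ],
)

```text
time_s: 9.85
tcp_pos: [462.9, 505.0, 207.6]
tcp_rot: [2.376, 2.055, -0.002]
ft_force: [0.7, 0.2, -0.4]
opening: 0.3
```

Emit:
arm_command(
  targets=[
    {"dp":[40,-10,0],"yaw":0},
    {"dp":[80,-20,0],"yaw":0},
    {"dp":[120,-30,0],"yaw":0},
    {"dp":[120,-30,0],"yaw":0},
    {"dp":[120,-30,0],"yaw":0},
  ],
)

```text
time_s: 10.35
tcp_pos: [450.6, 626.6, 207.0]
tcp_rot: [2.375, 2.056, -0.003]
ft_force: [0.3, -0.5, -0.2]
opening: 0.4
```

```bash
python3 - <<'E'
from h import *
s=robot.state();print(s['time_s'],s['tcp_pos'],s['ft_force'])
im=robot.snapshot("side"); cv2.imwrite("pics/s5.png",cv2.resize(im[150:320,230:430],None,fx=3.5,fy=3.5)[:,:,::-1])
im=robot.snapshot("top"); cv2.imwrite("pics/t5.png",im[:,:,::-1]); cv2.imwrite("pics/c5.png",cv2.resize(im[140:320,170:410],None,fx=3.3,fy=3.3)[:,:,::-1])
d=cv2.absdiff(cv2.imread("pics/top0.png"),cv2.imread("pics/t5.png")).max(2)[140:330,170:410]
n,l,st,c=cv2.connectedComponentsWithStats((d>25).astype('uint8'));print([(st[i]+[170,140,0,0,0]).tolist() for i in range(1,n) if st[i,4]>8])
E
```

```text
10.35 [450.64118565 626.60719403 206.96726101] [ 0.25609784 -0.45278011 -0.16297684]
[[263, 265, 26, 17, 87], [271, 264, 16, 6, 40], [287, 267, 11, 9, 25]]
```

View pics/s5.png

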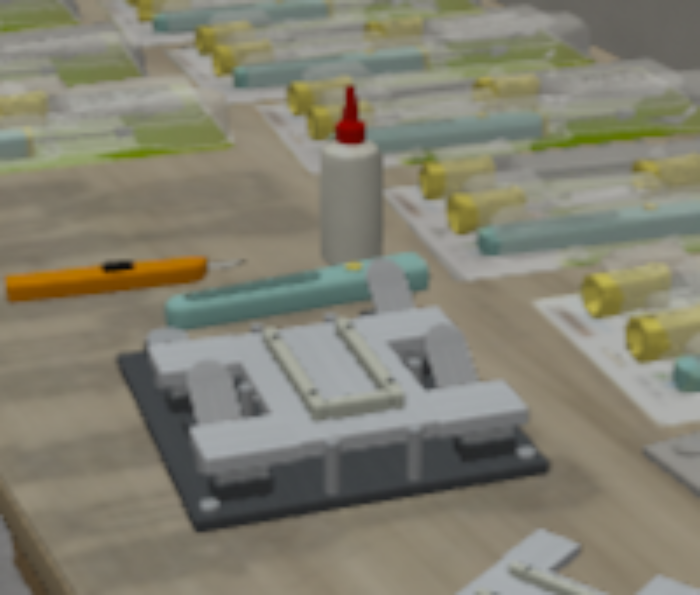

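View pics/c5.png

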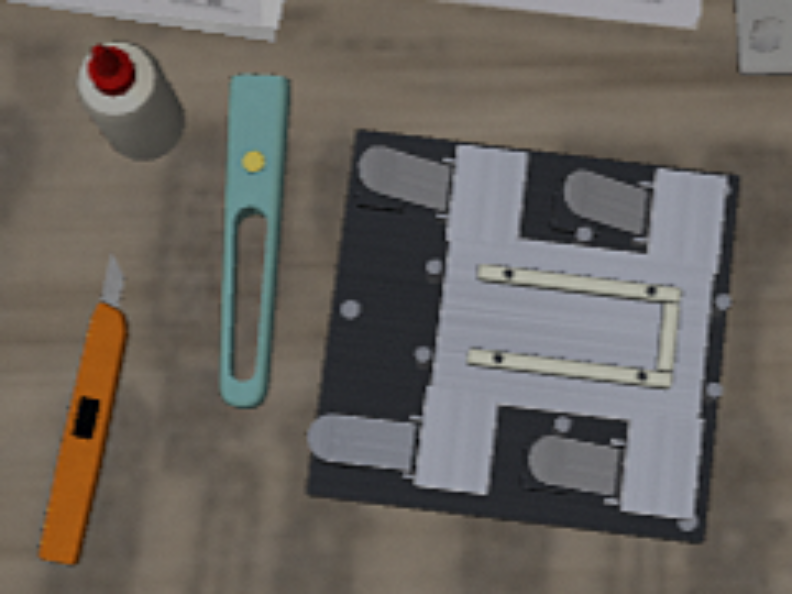

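Only the lug 2 tab changed: it now lies down, with its tip at crop (308,440). One quick check of flatness before handing in.

```bash
python3 - <<'E'
from h import *
pose=[530.74,166.02,-1.716]
print("seen",np.array([308,440])/3.3+[170,140])
for t in (0,.06,.15,.3,.6): print(t,proj("top",w(pose,(-70-54*np.cos(t)-2*0,-66,19.5+54*np.sin(t)))))
print(robot.job_done())
E
```

```text
seen [263.33333333 273.33333333]
0 [[262.74429784 271.53747438]]
0.06 [[262.62947603 271.34776983]]
0.15 [[262.68074432 271.08898071]]
0.3 [[263.37093711 270.7328438 ]]
0.6 [[267.01168295 270.33956348]]
the job is handed in; nothing more can be done
None
```

I pressed the shim at the rocking corner flat, moved the hand well clear and handed the job in at about 10.5 s of the 69 s.

- **Finding the corner:** Lug 2 gave about 2.7 mm, from roughly 36 to 33.4 mm, at 3–4 N before it stopped hard at 15 N. Lug 1, pressed for contrast, held solid at 36.2 mm under 7.5 N. I did not press lugs 3 and 4.
- **Pressing the shim:** I pressed the tab beside lug 2 down to its end stop. The force rose steeply to 24 N at a measured height of 19.1 mm, against the 20 mm given for flat.
- **Last checks:** Comparing the top view before and after, the only change in the area of the plate, handle, cutter and bottle was that one tab. The other three tabs still stand. The wrist force was back to about zero.
- **A weak check:** Locating the tab tip from the top view agreed with flat to within about 2 px. It could not separate tilts below about 0.3 rad, so "fully flat" rests on the hard stop and the height reading.

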